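# Seat the pour-over dripper over the glass

## Robot

A 7-joint arm with a two-finger parallel gripper is mounted at the origin on a cart in front of the work surface, level with it; the furniture and walls round the work are solid. World frame = base frame: x ahead of the robot, y to its left, z up, the work surface at z = 0. Lengths are in m, angles in rad, forces in N, time in s.
With the tool pointing down it reaches from about 0.4 to 0.85 m from the base axis. Payload 4.5 kg.
Tool frame: the origin (TCP) lies between the finger pads; the fingertips stand 25 mm ahead of it and the grasp point (between the pads) lies 6 mm ahead of it; z points along the fingers, y is the line along which they close (so a half turn about z gives the same grasp; the last joint's range is limited). The gripper opens to 85 mm and grips with 20 to 120 N. Pads are 22 mm wide; open, the fingers measure 114 mm over their backs; the gripper's body (76 mm by 85 mm) begins 54 mm behind the grasp point. The pads swing forward as they close: fully open they stand 13 mm farther back than shut.
Start: joints at [-1.275, 0.689, -0.195, 1.565, 0.157, 0.902, -0.215], TCP at [0.162, 0.604, 0.231] pointing down, gripper open.
Joint ranges: [-3.01, 3.01], [-0.46, 2.08], [-1.47, 1.51], [0.13, 2.56], [-1, 4.14], [0.04, 2.09], [-2.66, 2.66]. Speed limits (rad/s): [2.57, 2.57, 3.14, 3.14, 3.14, 3.14, 3.14].

## Interface

Orientations are given as a rotation vector (axis times angle).
In Python, from workcell import r gives the robot as it stands.
- The arm moves only by the tool servo_tool, never from a script. Its arguments are lists of equal length, an entry for each row: "xyz": the shift along the tool's x, y, z in units of 0.04 m (1.0 is 0.04 m), a list of three; "yaw": the turn about the tool's z in units of 0.1 rad (1.0 is 0.1 rad); "hand": the closure, from 0 (fully open) to 1 (shut). A call has 1 to 12 rows; each row shifts and turns the commanded pose from where the row before left it, along the tool's axes as they then stand; what a row does not reach is not made up. A row lasts 1/10 s, in which the tool goes at most 50 mm and 8.59 degrees, less where a joint would pass 70% of its speed; a pose out of reach is approached as far as the arm can. A call with a number of a shift or a turn outside -1 to 1 is refused whole. A call with a gripper value outside its range is refused whole. The fingers move at their own pace and stop on an object; "grip_force" is the grip in N (left out, the last holds). Time passes only in rows, so rows that do not move let the fingers close. It gives the time, the measured TCP pose, the force, the opening and the grip force at its end, in the units of the state.
- r.state(): the state, without advancing time (a new reading comes with each control period).
- r.get_image(name): name is "scene" or "top"; returns the picture (384x512x3 uint8, blue, green, red); there is no depth.
- r.camera_params(name): a dict with "K" (3x3 intrinsics, pixels), "k1" (the pictures are not rectified: a ray, as slopes to the right and down, at radius r is drawn at 1 + k1 r^2 times it, then the intrinsics apply), "eye" and "attitude" of the camera in the world. Camera axes: x right, y down, z forward; pixel columns grow to the right and rows downward; lengths in m; the calibration is good to about 2 mm. A picture is of the moment at which its call begins. camera_params takes no time and is no camera call.
- r.sign_off(): hands the job in; it is judged then, once.
The state is a dict: "time_s": time; "joints": joint angles; "dq": joint speeds; "joint_torque": joint torques, N m; "tcp_pos": TCP position; "ee_rot": TCP orientation; "ft_force": force on the tool from outside, world axes, zero at the start; "ft_torque": the same for the moment, N m; "grip_width": finger opening in m; "grasp_force": force on a finger pad.
Only numpy, scipy, OpenCV 4.12 (cv2) and the standard library are available. Lean on these libraries where they do the work, as an engineer would, in place of code of your own. Each camera call takes 0.05 s, during which the arm holds its last target. There are 200 camera calls.

## Task

Get the pour-over stand ready: without lifting it, slide the white dripper along the stand's deck into the round seat that has the tall glass under it, so that it drops into the taper and centres itself. Then press it down, firmly but gently because it is stoneware, until its shoulder lies flat on the deck all round. Leave everything else where it is.

Things in the scene. Friction and masses are not known exactly. Their poses are not given: they have to be found in the camera images.
- stand: Wooden pour-over stand, fixed, 144 x 370 mm; origin on the counter under the middle of the deck, z up, y along the deck. Deck top 150 mm above the origin, deck 20 mm thick, with a round seat 115 mm either side of the middle and edge strips 6 mm high along both long sides (inner faces 66 mm either side of the middle). Base board 104 x 370 mm, 12 mm thick, set 20 mm back; 118 mm of free height between it and the deck.
- seat_left (a point): Centre of the seat at the stand's +y end, at deck-top height. The deck's hole is 102 mm wide. In it hangs a dark rubber collar, tapered like the dripper: mouth radius 45 mm, 18 mm deep, narrowing downwards. The mouth starts 1 to 5 mm below the deck top (not measured); it yields downwards only when pushed with more than about 9 N, stays where pushed, and has 12 mm or more to go.
- seat_right (a point): Centre of the seat at the stand's -y end, at deck-top height; its collar is like the other.
- dripper: White stoneware pour-over dripper, an open cone, mouth up, loose, about 0.35 kg, too wide to grasp across. Origin at the centre of its underside, z along its axis. 56 mm high; foot 64 mm wide; outer radius grows 0.577 mm per mm of height to 64 mm at the rim; wall 4.5 mm; flat inner floor 12 mm above the underside, 44 mm below the rim, about 67 mm wide. It starts on its foot on the deck between the seats.
- dripper_mid (a point): Point on the dripper's axis, 28 mm above its underside; z along the axis. A flange (shoulder) runs round it, 123 mm wide, its underside 33 mm above the foot. Sliding in, it tips forward and its heel may stay hung on the near edge (askew by up to 0.5 rad) until pressed down and moved to the middle; square in the collar the shoulder hangs 7 to 12 mm above the deck. Fully home the shoulder lies on the deck and this point is 5 mm below deck-top height.
- glass_mid (a point): Plain teal glass tumbler, 68 mm wide, 84 mm tall, standing on the base board roughly under one of the two seats; point at its centre, half-way up.
- cup_mid (a point): Small espresso cup with a handle, 63 mm wide, 51 mm tall, under the other seat; point half-way up. A bystander.
- tin: Tea tin, 69 mm wide, 89 mm tall, on the counter at the right of the stand; origin at the centre of its underside. A bystander.
- cup_b: A second espresso cup, 63 mm wide, 51 mm tall, on the counter at the left of the stand; origin at its underside. A bystander.
Things that resemble listed ones, but are neither listed nor needed, are in the scene too. Leave any turquoise look-alike of the dripper alone.

How it is judged:
By the outcome, as a careful person would: the job done as asked, in the order asked, and still so for the second after the job is handed in, with the robot touching nothing.
It also fails if it takes over 72 s, if anything falls off the work surface, if the arm or the gripper's body presses on something with over 40 N, if the wrist force passes 120 N, or if a joint passes its speed limit or range.

## Working session

There is one attempt and no reset: what is moved stays moved. The work goes in short steps, Python scripts to look and compute and a tool call to move; the robot and the scene stay as the last step left them, time stands still between calls to the robot, and variables do not carry over. Pictures are saved under pics/ and viewed, at most 10 in all, crops included, and the job is handed in when it is done.

Besides the shell and the picture viewer there is one more tool, called after "Emit:" as a command line: name --pt "numbers of a row" for each row, then --argument value for the rest. servo_tool: Moves the arm, as the interface text tells. Its arguments: {"type":"object","properties":{"xyz":{"type":"array"},"yaw":{"type":"array"},"hand":{"type":"array"},"grip_force":{"type":"number"}},"required":["xyz","yaw","hand"]}

```bash
mkdir -p pics; ls; python3 - <<'E'
from workcell import r
import cv2,numpy as np
for n in("scene","top"):
    cv2.imwrite(f"pics/{n}0.png",r.get_image(n)); print(n,r.camera_params(n))
s=r.state(); print(s)
E
```

```text
pics
scene {'K': array([[346.48303778,   0.        , 258.19397491],
       [  0.        , 346.48303778, 194.43750977],
       [  0.        ,   0.        ,   1.        ]]), 'k1': -0.096812401713912, 'eye': array([-0.26861919, -0.57223082,  0.83488366]), 'attitude': array([-2.00080737,  1.04664046, -0.51286317])}
top {'K': array([[408.88761208,   0.        , 257.71780561],
       [  0.        , 408.88761208, 187.06632735],
       [  0.        ,   0.        ,   1.        ]]), 'k1': -0.143351540957363, 'eye': array([0.35724536, 0.01424702, 1.39871663]), 'attitude': array([-2.18918244,  2.1389973 , -0.13246054])}
{'time_s': 0.1, 'joints': array([-1.2752012 ,  0.68990587, -0.19453165,  1.56626723,  0.15728178,
        0.90248585, -0.21510573]), 'dq': array([-0.0008126 , -0.0020975 , -0.00144683, -0.00214174, -0.00247362,
       -0.00166021, -0.0007952 ]), 'joint_torque': array([-4.41817363e-03, -5.40599692e+01, -1.27183154e+00, -1.58986723e+01,
        9.39159858e-03,  4.39982730e-03,  2.00407669e-05]), 'tcp_pos': array([0.16163778, 0.60312097, 0.23015369]), 'ee_rot': array([-4.09926307e-01, -3.11461181e+00,  2.62701664e-03]), 'ft_force': array([0.86285671, 0.77722129, 0.11691796]), 'ft_torque': array([-0.00116504, -0.00608558,  0.02348274]), 'grasp_force': 0.0, 'grip_width': 0.08543443318613397}
```

View pics/scene0.png

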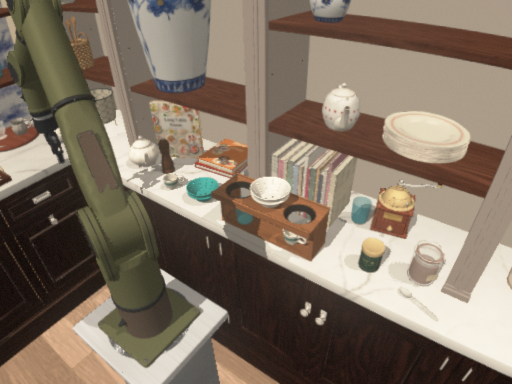

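View pics/top0.png

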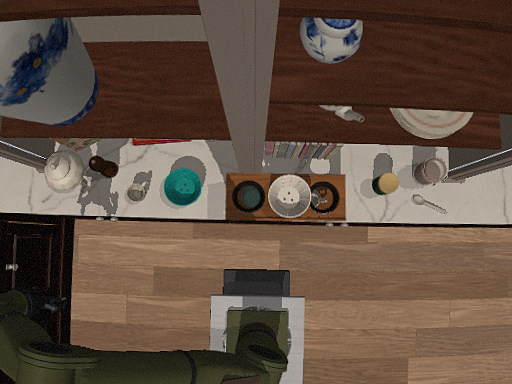

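The top view shows the stand at about (286,197). The dripper is at (290,196), with the left (+y) hole at (249,196) and the teal glass visible under it. The cup with a handle is under the right hole at (323,196). The turquoise look-alike is at (183,187). The scene view agrees: the glass shows at (243,215), under the left seat.

```bash
cat > h.py <<'E'
import numpy as np,cv2
from scipy.spatial.transform import Rotation as R
from workcell import r
def ray(n,px):
    c=r.camera_params(n);K=c['K'];d=np.array([[c['k1'],0,0,0,0]],float)
    d=np.array([c['k1'],0,0,0,0.])
    u=cv2.undistortPoints(np.array(px,float).reshape(-1,1,2),K,d).reshape(-1,2)
    D=R.from_rotvec(c['attitude']).apply(np.c_[u,np.ones(len(u))]);return c['eye'],D
def onz(n,px,z):
    e,D=ray(n,px);return e+D*((z-e[2])/D[:,2])[:,None]
def proj(n,P):
    c=r.camera_params(n);Rm=R.from_rotvec(c['attitude']).inv()
    return cv2.projectPoints(np.array(P,float).reshape(-1,3),Rm.as_rotvec(),-Rm.apply(c['eye']),c['K'],np.array([c['k1'],0,0,0,0.]))[0].reshape(-1,2)
def white(n,im,box):
    x0,y0,x1,y1=box;h=cv2.cvtColor(im,cv2.COLOR_BGR2HSV)
    m=((h[...,1]<75)&(h[...,2]>110)).astype('uint8');k=np.zeros_like(m);k[y0:y1,x0:x1]=m[y0:y1,x0:x1]
    cs,_=cv2.findContours(k,cv2.RETR_EXTERNAL,cv2.CHAIN_APPROX_NONE);return max(cs,key=cv2.contourArea)
E
python3 - <<'E'
from h import *
im=cv2.imread('pics/top0.png');h=cv2.cvtColor(im,cv2.COLOR_BGR2HSV)
c=white('top',im,(262,174,318,219));print('drip',cv2.fitEllipse(c),onz('top',[cv2.fitEllipse(c)[0]],.206))
b=((h[...,0]<18)&(h[...,1]>90)&(h[...,2]>70)).astype('uint8');k=0*b;k[165:225,215:355]=b[165:225,215:355]
k=cv2.morphologyEx(k,cv2.MORPH_CLOSE,np.ones((3,3)))
cs,_=cv2.findContours(k,cv2.RETR_EXTERNAL,2);c=max(cs,key=cv2.contourArea);rc=cv2.minAreaRect(cv2.convexHull(c));bp=cv2.boxPoints(rc);print(bp,onz('top',bp,.153))
d=(h[...,2]<70).astype('uint8')
for bx in((228,176,270,216),(300,176,345,216)):
    k=0*d;k[bx[1]:bx[3],bx[0]:bx[2]]=d[bx[1]:bx[3],bx[0]:bx[2]]
    cs,_=cv2.findContours(k,cv2.RETR_EXTERNAL,1);c=max(cs,key=cv2.contourArea);e=cv2.fitEllipse(cv2.convexHull(c));print(e,onz('top',[e[0]],.149))
cv2.imwrite('pics/crop1.png',np.hstack([cv2.resize(im[155:230,205:365],(800,375),interpolation=2)]))
E
```

```text
drip ((289.89031982421875, 195.67596435546875), (42.0704460144043, 44.383949279785156), 90.14398956298828) [[ 0.47350324 -0.08620477  0.206     ]]
[[226. 220.]
 [226. 170.]
 [345. 170.]
 [345. 220.]] [[ 0.39976348  0.10268619  0.153     ]
 [ 0.55356663  0.10750787  0.153     ]
 [ 0.56270745 -0.26155093  0.153     ]
 [ 0.40756514 -0.26139851  0.153     ]]
((245.79293823242188, 197.7096710205078), (31.666154861450195, 39.890560150146484), 62.478240966796875) [[0.46963558 0.04431375 0.149     ]]
((322.6373596191406, 197.1598358154297), (31.51017189025879, 32.39134979248047), 119.12059020996094) [[ 0.47676665 -0.19235078  0.149     ]]
```

View pics/crop1.png

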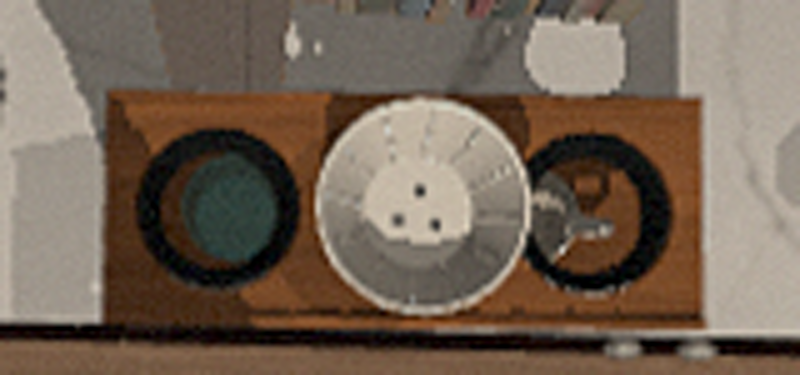

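```bash
python3 - <<'E'
from h import *
P=onz('top',[(248.6,196.6),(324.4,197.6),(226.3,173.4),(346,174.4),(226.3,219.6),(346,220.2)],.149);print(P.round(4))
d=P[0]-P[1];print('sep',np.hypot(*d[:2]),'yaw',np.arctan2(-d[0],d[1]),'mid',(P[0]+P[1])/2)
# check in scene view
im=cv2.imread('pics/scene0.png')
ps=proj('scene',[P[0],P[1],(.4735,-.0862,.206)]);print(ps)
c=white('scene',im,(246,174,294,208));e=cv2.fitEllipse(c);print(e,onz('scene',[e[0]],.206))
v=im[165:260,205:345].copy();v=cv2.resize(v,None,fx=5,fy=5,interpolation=2)
for p in ps: cv2.circle(v,tuple(int(q) for q in (p-[205,165])*5),3,(0,0,255),-1)
cv2.imwrite('pics/crop2.png',v)
E
```

```text
[[ 0.4733  0.0358  0.149 ]
 [ 0.4755 -0.1978  0.149 ]
 [ 0.5436  0.1065  0.149 ]
 [ 0.5496 -0.2655  0.149 ]
 [ 0.4011  0.1021  0.149 ]
 [ 0.4072 -0.2654  0.149 ]]
sep 0.23364060446386165 yaw 0.00971174354959814 mid [ 0.47439116 -0.08102462  0.149     ]
[[239.59261352 189.12874539]
 [299.97928595 213.54912183]
 [269.69646917 187.07677292]]
((269.9479675292969, 187.95448303222656), (34.61370849609375, 49.447532653808594), 88.95230865478516) [[ 0.46998995 -0.08947188  0.206     ]]
```

View pics/crop2.png

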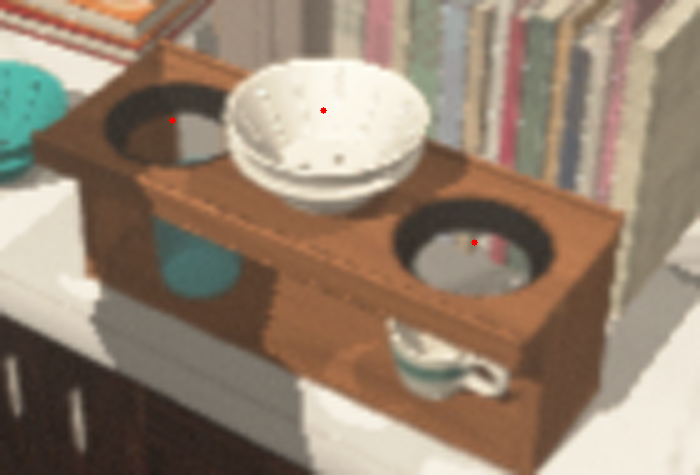

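The red marks land on the seat centres and the dripper, so both views agree. The left seat is near (0.473, 0.035), the right seat near (0.476, −0.196) and the dripper near (0.472, −0.087). I'll raise the tool, square its yaw and close the fingers.

Emit:
servo_tool --pt "0 0 -0.5" --pt "0 0 -0.5" --pt "0 0 -0.5" --pt "0 0 -0.5" --pt "0 0 -0.5" --pt "0 0 -0.5" --pt "0 0 0" --pt "0 0 0" --yaw '[-0.45,-0.45,-0.45,-0.45,-0.45,-0.45,0,0]' --hand '[1,1,1,1,1,1,1,1]' --grip_force 20

```text
time_s: 0.9
tcp_pos: [0.1617, 0.6034, 0.3504]
ee_rot: [0.012, -3.141, 0.001]
ft_force: [0.8, -0.0, -1.5]
grip_width: 0.0001
grasp_force: 0.0
```

```bash
cat >> h.py <<'E'
def go(*T):
    s=r.state();p=s['tcp_pos'];Rm=R.from_rotvec(s['ee_rot'])
    print('t',s['time_s'],'tcp',p.round(4),'F',s['ft_force'].round(1),'w',round(s['grip_width'],4));print('axes',Rm.as_matrix().round(3).tolist())
    for t in T:
        print(t,'units',(Rm.inv().apply(np.array(t)-p)/.04).round(2));p=np.array(t)
E
python3 -c "
from h import *
go((.36,.35,.34),(.46,.1,.34),(.472,-.087,.30))"
```

```text
t 0.9 tcp [0.1617 0.6034 0.3504] F [ 0.8 -0.  -1.5] w 0.0001
axes [[-1.0, -0.007, -0.0], [-0.007, 1.0, -0.001], [0.0, -0.001, -1.0]]
(0.36, 0.35, 0.34) units [-4.91 -6.37  0.26]
(0.46, 0.1, 0.34) units [-2.45 -6.27  0.  ]
(0.472, -0.087, 0.3) units [-0.27 -4.68  1.  ]
```

Emit:
servo_tool --pt "-0.5 -0.6 0" --pt "-0.5 -0.6 0" --pt "-0.5 -0.6 0" --pt "-0.5 -0.6 0" --pt "-0.5 -0.6 0" --pt "-0.5 -0.6 0" --pt "-0.5 -0.6 0" --pt "-0.5 -0.6 0" --pt "-0.5 -0.6 0" --pt "-0.4 -0.6 0" --pt "0 -0.4 0" --pt "0 0 0" --yaw '[0,0,0,0,0,0,0,0,0,0,0,0]' --hand '[1,1,1,1,1,1,1,1,1,1,1,1]'

```text
time_s: 2.1
tcp_pos: [0.3594, 0.3466, 0.3499]
ee_rot: [0.007, -3.14, 0.005]
ft_force: [-0.8, -0.2, -0.2]
grip_width: -0.0003
grasp_force: 0.0
```

Emit:
servo_tool --pt "-0.25 -0.6 0" --pt "-0.25 -0.6 0" --pt "-0.25 -0.6 0" --pt "-0.25 -0.6 0" --pt "-0.25 -0.6 0" --pt "-0.25 -0.6 0" --pt "-0.25 -0.6 0" --pt "-0.25 -0.6 0" --pt "-0.25 -0.6 0" --pt "-0.2 -0.6 0" --pt "0 -0.3 0" --pt "0 0 0" --yaw '[0,0,0,0,0,0,0,0,0,0,0,0]' --hand '[1,1,1,1,1,1,1,1,1,1,1,1]'

```text
time_s: 3.3
tcp_pos: [0.4592, 0.098, 0.3505]
ee_rot: [0.011, -3.14, 0.0]
ft_force: [0.3, 0.9, -0.1]
grip_width: 0.0002
grasp_force: 0.0
```

```bash
python3 -c "
from h import *
go((.472,-.087,.30),(.472,-.087,.24))"
```

```text
t 3.3 tcp [0.4592 0.098  0.3505] F [ 0.3  0.9 -0.1] w 0.0002
axes [[-1.0, -0.007, -0.001], [-0.007, 1.0, -0.0], [0.001, -0.0, -1.0]]
(0.472, -0.087, 0.3) units [-0.29 -4.63  1.26]
(0.472, -0.087, 0.24) units [-0.   0.   1.5]
```

Emit:
servo_tool --pt "-0.05 -0.6 0" --pt "-0.05 -0.6 0" --pt "-0.05 -0.6 0" --pt "-0.05 -0.6 0" --pt "-0.05 -0.6 0" --pt "-0.05 -0.6 0" --pt "0 -0.6 0" --pt "0 -0.4 0" --pt "0 0 0.6" --pt "0 0 0.65" --pt "0 0 0.5" --pt "0 0 0" --yaw '[0,0,0,0,0,0,0,0,0,0,0,0]' --hand '[1,1,1,1,1,1,1,1,1,1,1,1]'

```text
time_s: 4.5
tcp_pos: [0.4718, -0.083, 0.2787]
ee_rot: [0.018, -3.136, -0.003]
ft_force: [-0.9, -0.9, 1.1]
grip_width: -0.0003
grasp_force: 0.0
```

```bash
python3 - <<'E'
from h import *
go((.4725,-.087,.196))
a=r.get_image('top');b=r.get_image('scene')
v=np.hstack([cv2.resize(a[150:230,205:365],(400,200),interpolation=2),cv2.resize(b[130:230,205:345],(400,286),interpolation=2)[:200]])
v=np.hstack([cv2.resize(b[90:230,195:335],(400,400),interpolation=2),cv2.resize(a[130:230,235:335],(400,400),interpolation=2)])
cv2.imwrite('pics/p3.png',v)
E
```

```text
t 4.5 tcp [ 0.4718 -0.083   0.2787] F [-0.9 -0.9  1.1] w -0.0003
axes [[-1.0, -0.012, -0.005], [-0.012, 1.0, 0.002], [0.005, 0.002, -1.0]]
(0.4725, -0.087, 0.196) units [-0.03 -0.11  2.07]
```

View pics/p3.png

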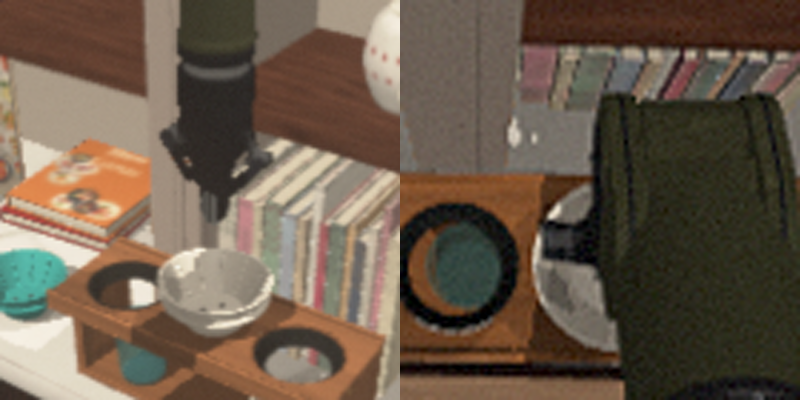

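The fingers are closed and hang over the bowl's middle: scene panel fingers at (210,205), bowl at (216,285). Next I'll lower them to just above the inner floor.

Emit:
servo_tool --pt "0 0 0.4" --pt "0 0 0.4" --pt "0 0 0.4" --pt "0 0 0.4" --pt "0 0 0.3" --pt "0 0 0.15" --pt "0 0 0" --yaw '[0,0,0,0,0,0,0]' --hand '[1,1,1,1,1,1,1]'

```text
time_s: 5.3
tcp_pos: [0.474, -0.0852, 0.1992]
ee_rot: [-0.014, 3.141, 0.0]
ft_force: [-0.3, -0.3, 0.2]
grip_width: -0.0
grasp_force: 0.0
```

Emit:
servo_tool --pt "0 0.15 0" --pt "0 0.15 0" --pt "0 0.15 0" --pt "0 0.15 0" --pt "0 0.15 0" --pt "0 0.15 0" --pt "0 0 0" --yaw '[0,0,0,0,0,0,0]' --hand '[1,1,1,1,1,1,1]'

```text
time_s: 6.0
tcp_pos: [0.4732, -0.0485, 0.1989]
ee_rot: [-0.016, 3.142, 0.001]
ft_force: [-0.9, 0.3, -0.2]
grip_width: -0.0001
grasp_force: 0.0
```

```bash
cat >> h.py <<'E'
def drip(box,save=None):
    b=r.get_image('scene');c=white('scene',b,box);e=cv2.fitEllipse(cv2.convexHull(c));print('ell',np.round(e[0],1),np.round(e[1],1),round(e[2],1),'at z.206',onz('scene',[e[0]],.206).round(4)[0])
    if save: cv2.imwrite(save,cv2.resize(b[130:230,200:320],(720,600),interpolation=2))
E
python3 -c "
from h import *
drip((225,160,294,208));go()"
```

```text
ell [267.8 181.5] [49.6 67.1] 79.6 at z.206 [ 0.4958 -0.0641  0.206 ]
t 6.05 tcp [ 0.4732 -0.0492  0.1989] F [ 0.3  0.7 -0.4] w 0.0001
axes [[-1.0, -0.009, -0.0], [-0.009, 1.0, 0.0], [0.0, 0.0, -1.0]]
```

Emit:
servo_tool --pt "0 0.15 0" --pt "0 0.15 0" --pt "0 0.15 0" --pt "0 0.15 0" --pt "0 0.15 0" --pt "0 0.15 0" --pt "0 0.15 0" --pt "0 0 0" --pt "0 0 0" --yaw '[0,0,0,0,0,0,0,0,0]' --hand '[1,1,1,1,1,1,1,1,1]'

```text
time_s: 6.95
tcp_pos: [0.4729, -0.0069, 0.1991]
ee_rot: [-0.014, 3.141, 0.001]
ft_force: [-1.0, 1.0, 4.2]
grip_width: -0.0001
grasp_force: 1.8
```

```bash
python3 -c "
from h import *
drip((225,160,294,208),'pics/p4.png');go()"
```

```text
ell [269.7 180.5] [42.6 72.9] 77.6 at z.206 [ 0.5042 -0.0657  0.206 ]
t 7.0 tcp [ 0.4729 -0.007   0.1991] F [-0.2  1.7  3.4] w -0.0002
axes [[-1.0, -0.009, 0.0], [-0.009, 1.0, 0.001], [-0.0, 0.001, -1.0]]
```

View pics/p4.png

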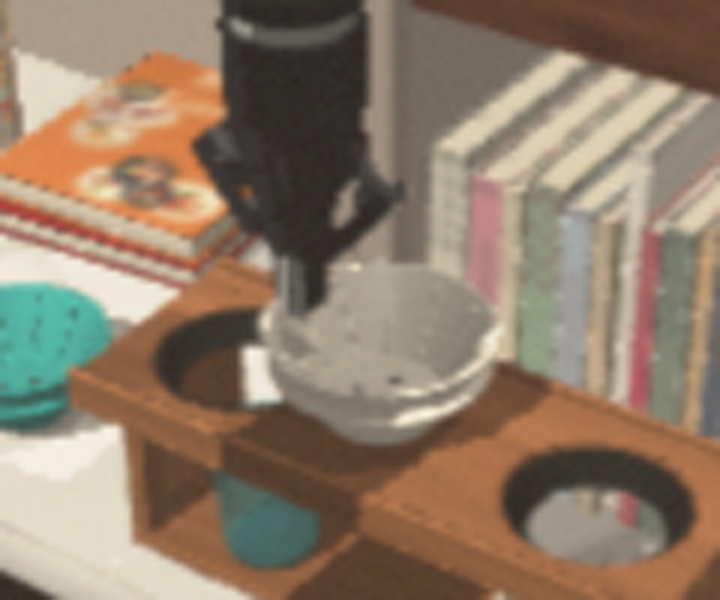

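The bowl (crop centre about (383,345)) has moved part way. It leans slightly forward because the fingers bear high on the wall. I'll back off, lower the fingers into the floor corner, and push from there.

Emit:
servo_tool --pt "0 -0.3 0" --pt "0 -0.3 0" --pt "0 0 0.1" --pt "0 0 0.1" --pt "0 0 0.05" --pt "0 0 0" --pt "0 0 0" --yaw '[0,0,0,0,0,0,0]' --hand '[1,1,1,1,1,1,1]'

```text
time_s: 7.7
tcp_pos: [0.473, -0.0313, 0.1888]
ee_rot: [0.014, -3.141, -0.0]
ft_force: [-0.1, 0.8, -0.2]
grip_width: -0.0002
grasp_force: 0.0
```

Emit:
servo_tool --pt "0 0.15 0" --pt "0 0.15 0" --pt "0 0.15 0" --pt "0 0.15 0" --pt "0 0.15 0" --pt "0 0.15 0" --pt "0 0 0" --yaw '[0,0,0,0,0,0,0]' --hand '[1,1,1,1,1,1,1]'

```text
time_s: 8.4
tcp_pos: [0.4727, 0.0056, 0.1889]
ee_rot: [-0.016, 3.141, 0.001]
ft_force: [-0.5, -1.0, 1.3]
grip_width: 0.0002
grasp_force: 0.6
```

Emit:
servo_tool --pt "0 0.15 0" --pt "0 0.15 0" --pt "0 0.15 0" --pt "0 0.15 0" --pt "0 0 0" --yaw '[0,0,0,0,0]' --hand '[1,1,1,1,1]'

```text
time_s: 8.9
tcp_pos: [0.4726, 0.0299, 0.1889]
ee_rot: [-0.016, 3.141, 0.002]
ft_force: [0.6, -0.8, 1.2]
grip_width: -0.0002
grasp_force: 0.4
```

```bash
python3 -c "
from h import *
drip((225,160,294,208),'pics/p5.png');go()"
```

```text
ell [269.9 178.7] [41.1 76.3] 81.0 at z.206 [ 0.5131 -0.0606  0.206 ]
t 8.95 tcp [0.4726 0.0292 0.1889] F [0.1 0.9 1.7] w -0.0
axes [[-1.0, -0.01, 0.0], [-0.01, 1.0, 0.001], [-0.0, 0.001, -1.0]]
```

View pics/p5.png

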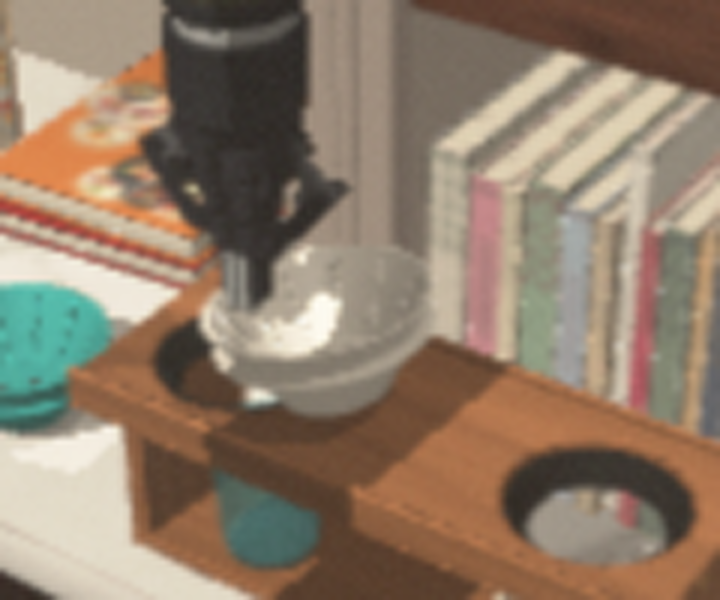

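The dripper is tipping forward into the left seat as expected: near rim at (215,330), foot at (330,405). I'll keep pushing.

Emit:
servo_tool --pt "0 0.1 0" --pt "0 0.1 0" --pt "0 0.1 0" --pt "0 0.1 0" --pt "0 0.1 0" --pt "0 0.1 0" --pt "0 0 0" --yaw '[0,0,0,0,0,0,0]' --hand '[1,1,1,1,1,1,1]'

```text
time_s: 9.65
tcp_pos: [0.4723, 0.0533, 0.1889]
ee_rot: [-0.015, 3.141, 0.001]
ft_force: [-0.6, 0.8, 0.3]
grip_width: -0.0003
grasp_force: 0.1
```

```bash
python3 -c "
from h import *
drip((225,160,294,208),'pics/p6.png');go()"
```

```text
ell [266.3 177.7] [41.2 89.2] 87.7 at z.206 [ 0.5113 -0.0477  0.206 ]
t 9.7 tcp [0.4723 0.0528 0.1889] F [-0.3 -0.9  0.7] w 0.0001
axes [[-1.0, -0.009, 0.0], [-0.009, 1.0, 0.0], [-0.0, 0.0, -1.0]]
```

View pics/p6.png

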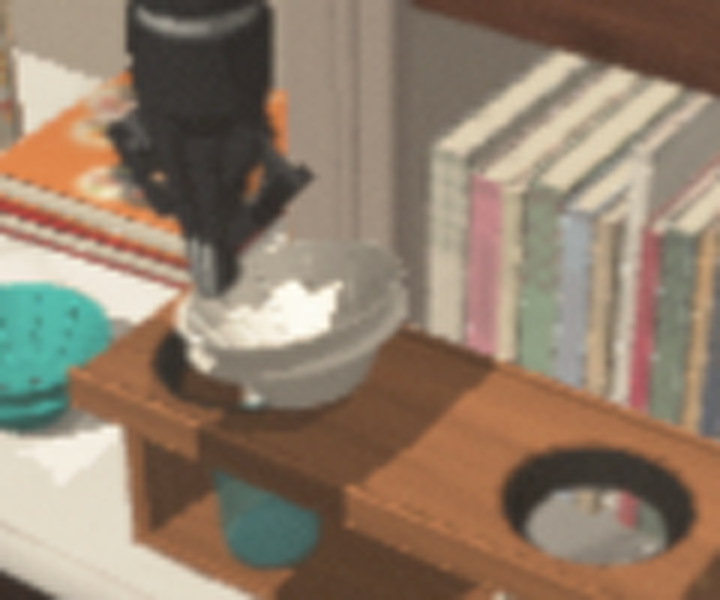

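The dripper's nose is in the hole (near rim (190,330)), with the heel still on the deck. The fingers now bear high near the rim, so I'll re-seat them deeper and push again.

Emit:
servo_tool --pt "0 -0.25 0" --pt "0 -0.25 0" --pt "0 0 0.1" --pt "0 0 0.1" --pt "0 0 0.1" --pt "0 0 0" --yaw '[0,0,0,0,0,0]' --hand '[1,1,1,1,1,1]'

```text
time_s: 10.3
tcp_pos: [0.472, 0.0325, 0.1762]
ee_rot: [0.014, -3.14, -0.0]
ft_force: [-0.6, 1.0, -0.2]
grip_width: -0.0001
grasp_force: 0.0
```

Emit:
servo_tool --pt "0 0.12 0" --pt "0 0.12 0" --pt "0 0.12 0" --pt "0 0.12 0" --pt "0 0.12 0" --pt "0 0 0" --yaw '[0,0,0,0,0,0]' --hand '[1,1,1,1,1,1]'

```text
time_s: 10.9
tcp_pos: [0.4723, 0.0575, 0.1769]
ee_rot: [-0.015, 3.141, 0.001]
ft_force: [-0.8, -1.0, -0.3]
grip_width: 0.0001
grasp_force: 0.0
```

Emit:
servo_tool --pt "0 0.1 0" --pt "0 0.1 0" --pt "0 0 0" --pt "0 0 0" --yaw '[0,0,0,0]' --hand '[1,1,1,1]'

```text
time_s: 11.3
tcp_pos: [0.4722, 0.0643, 0.1769]
ee_rot: [-0.013, 3.142, 0.0]
ft_force: [-0.7, 0.4, 0.1]
grip_width: 0.0003
grasp_force: 0.0
```

```bash
python3 -c "
from h import *
drip((225,160,294,208),'pics/p7.png');go()"
```

```text
ell [264.7 178.1] [41.2 94.3] 86.4 at z.206 [ 0.5063 -0.0449  0.206 ]
t 11.35 tcp [0.4721 0.0641 0.1768] F [ 0.3 -0.2  0.1] w -0.0001
axes [[-1.0, -0.008, -0.0], [-0.008, 1.0, -0.0], [0.0, -0.0, -1.0]]
```

View pics/p7.png

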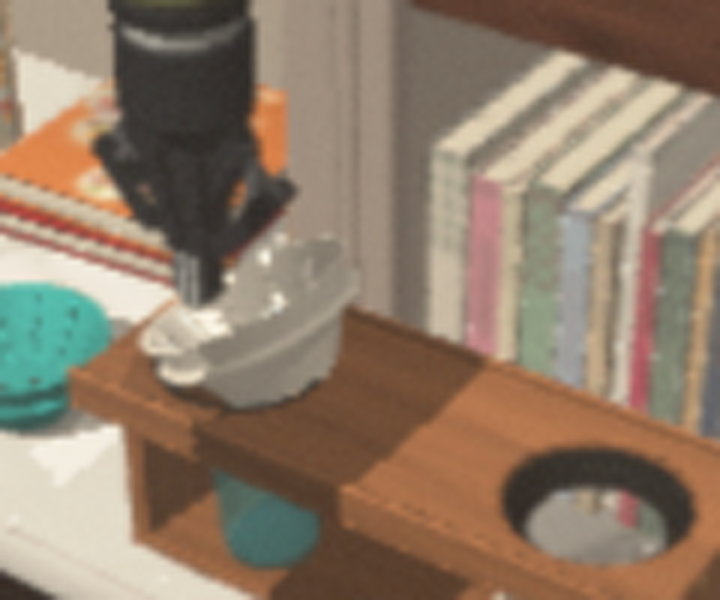

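The dripper is tilted about 0.4 rad, its far side down at (165,350) and its heel hung on the near edge at (300,400). I'll go to the heel side of the inner floor and press down there.

Emit:
servo_tool --pt "0 -0.1 -0.4" --pt "0 -0.2 -0.4" --pt "0 -0.4 -0.2" --pt "0 -0.4 0" --pt "0 -0.35 0" --pt "0 0 0" --pt "0 0 0.2" --pt "0 0 0.2" --pt "0 0 0" --yaw '[0,0,0,0,0,0,0,0,0]' --hand '[1,1,1,1,1,1,1,1,1]'

```text
time_s: 12.25
tcp_pos: [0.4717, 0.0072, 0.1995]
ee_rot: [0.016, -3.139, -0.0]
ft_force: [0.1, 0.2, -1.0]
grip_width: -0.0
grasp_force: 0.0
```

Emit:
servo_tool --pt "0 0 0.1" --pt "0 0 0.1" --pt "0 0 0.05" --pt "0 0 0" --yaw '[0,0,0,0]' --hand '[1,1,1,1]'

```text
time_s: 12.65
tcp_pos: [0.4725, 0.0063, 0.1906]
ee_rot: [0.013, -3.141, -0.0]
ft_force: [-0.7, 0.6, -0.2]
grip_width: 0.0
grasp_force: 0.0
```

Emit:
servo_tool --pt "0 0 0.05" --pt "0 0 0.05" --pt "0 0 0.05" --pt "0 0 0" --yaw '[0,0,0,0]' --hand '[1,1,1,1]'

```text
time_s: 13.05
tcp_pos: [0.4725, 0.0062, 0.1846]
ee_rot: [0.013, -3.141, -0.0]
ft_force: [-0.6, -0.1, 0.1]
grip_width: -0.0002
grasp_force: 0.0
```

Emit:
servo_tool --pt "0 0 0.05" --pt "0 0 0.05" --pt "0 0 0" --yaw '[0,0,0]' --hand '[1,1,1]'

```text
time_s: 13.35
tcp_pos: [0.4725, 0.0063, 0.1806]
ee_rot: [0.013, -3.141, -0.0]
ft_force: [0.5, 0.8, 0.0]
grip_width: -0.0
grasp_force: 0.0
```

Emit:
servo_tool --pt "0 0 0.05" --pt "0 0 0.05" --pt "0 0 0" --yaw '[0,0,0]' --hand '[1,1,1]'

```text
time_s: 13.65
tcp_pos: [0.4726, 0.0063, 0.1767]
ee_rot: [0.013, -3.141, -0.0]
ft_force: [-0.9, 0.9, 0.2]
grip_width: 0.0001
grasp_force: 0.0
```

Emit:
servo_tool --pt "0 0 0.05" --pt "0 0 0.05" --pt "0 0 0" --yaw '[0,0,0]' --hand '[1,1,1]'

```text
time_s: 13.95
tcp_pos: [0.4723, 0.0063, 0.1725]
ee_rot: [0.013, -3.141, -0.0]
ft_force: [-0.3, -0.2, -0.2]
grip_width: -0.0
grasp_force: 0.0
```

```bash
python3 -c "
from h import *
drip((225,160,294,208),'pics/p8.png');go()"
```

```text
ell [267.1 178.7] [39.2 95.8] 83.7 at z.206 [ 0.5079 -0.0533  0.206 ]
t 14.0 tcp [0.4723 0.0063 0.1726] F [-0.3 -0.5 -0.6] w -0.0004
axes [[-1.0, -0.008, -0.001], [-0.008, 1.0, 0.0], [0.001, 0.0, -1.0]]
```

View pics/p8.png

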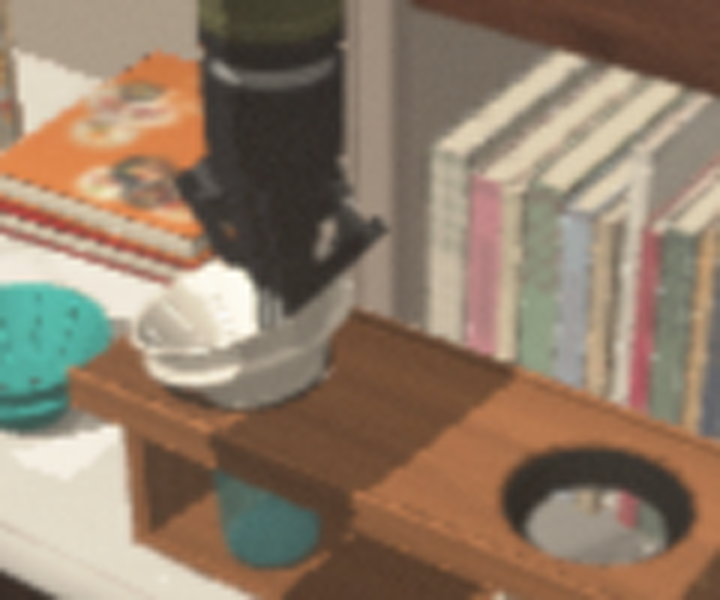

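The tilt is down to about 0.2 rad and the dripper is nearly in the seat (rim centre about (243,325) in the crop). That was my tenth picture, so I'll work from forces and numeric measurements from here.

Emit:
servo_tool --pt "0 0.1 0" --pt "0 0.1 0" --pt "0 0 0.05" --pt "0 0 0.05" --pt "0 0 0" --yaw '[0,0,0,0,0]' --hand '[1,1,1,1,1]'

```text
time_s: 14.5
tcp_pos: [0.4723, 0.0142, 0.1686]
ee_rot: [0.013, -3.141, 0.0]
ft_force: [0.7, -0.3, -0.3]
grip_width: -0.0
grasp_force: 0.0
```

Emit:
servo_tool --pt "0 0 0.05" --pt "0 0 0.05" --pt "0 0 0" --yaw '[0,0,0]' --hand '[1,1,1]'

```text
time_s: 14.8
tcp_pos: [0.4725, 0.0143, 0.1646]
ee_rot: [0.013, -3.141, -0.0]
ft_force: [0.3, -0.0, 0.6]
grip_width: -0.0004
grasp_force: 0.0
```

Emit:
servo_tool --pt "0 0 0.04" --pt "0 0 0.04" --pt "0 0 0" --yaw '[0,0,0]' --hand '[1,1,1]'

```text
time_s: 15.1
tcp_pos: [0.4727, 0.0148, 0.1616]
ee_rot: [-0.014, 3.141, 0.001]
ft_force: [0.3, 2.3, 0.3]
grip_width: 0.0
grasp_force: 0.0
```

Emit:
servo_tool --pt "0 0 0.04" --pt "0 0 0" --yaw '[0,0]' --hand '[1,1]'

```text
time_s: 15.3
tcp_pos: [0.4726, 0.0145, 0.16]
ee_rot: [0.013, -3.142, -0.0]
ft_force: [-0.1, 2.1, 0.0]
grip_width: 0.0003
grasp_force: 0.0
```

Emit:
servo_tool --pt "0 0.1 0" --pt "0 0.1 -0.3" --pt "0 0 -0.7" --pt "0 0 -0.7" --pt "0 0 -0.7" --pt "0 0.6 -0.6" --pt "0 0.8 0" --pt "0 0.8 0" --pt "0 0.8 0" --pt "0 0.8 0" --pt "0 0.8 0" --pt "0 0 0" --yaw '[0,0,0,0,0,0,0,0,0,0,0,0]' --hand '[1,1,1,1,1,1,1,1,1,1,1,1]'

```text
time_s: 16.5
tcp_pos: [0.47, 0.2118, 0.2799]
ee_rot: [0.025, -3.141, -0.005]
ft_force: [-1.3, 0.7, 0.7]
grip_width: 0.0003
grasp_force: 0.0
```

```bash
python3 - <<'E'
from h import *
go()
a=r.get_image('top');b=r.get_image('scene');cv2.imwrite('pics/t9.png',a);cv2.imwrite('pics/s9.png',b)
c=white('top',a,(226,174,274,219));e=cv2.fitEllipse(c);print('top',e,onz('top',[e[0]],.18),cv2.contourArea(c),cv2.boundingRect(c))
c=white('scene',b,(215,160,262,202));print('scene',cv2.boundingRect(c),cv2.fitEllipse(c),cv2.contourArea(c))
t=np.linspace(0,2*np.pi,73)
def rim(cx,cy,cz,tx,ty,n,rad=.064,h=.056):
    Q=R.from_rotvec([tx,ty,0]).apply(np.c_[rad*np.cos(t),rad*np.sin(t),0*t+h])+[cx,cy,cz]
    return proj(n,Q)
for zz in(.127,.117):
  for tx in(0,-.2):
    for n in('top','scene'):
        p=rim(.473,.035,zz,tx,0,n);print(zz,tx,n,p.min(0).round(1),p.max(0).round(1))
E
```

```text
t 16.5 tcp [0.47   0.2118 0.2799] F [-1.3  0.7  0.7] w 0.0003
axes [[-1.0, -0.016, -0.0], [-0.016, 1.0, 0.003], [0.0, 0.003, -1.0]]
top ((242.0260467529297, 195.07901000976562), (27.61661148071289, 39.796993255615234), 177.63681030273438) [[0.47448506 0.05504917 0.18      ]] 815.5 (228, 174, 30, 43)
scene (215, 160, 47, 38) ((239.915771484375, 177.908447265625), (33.874183654785156, 49.83794021606445), 77.19989776611328) 1070.5
0.127 0 top [227.3 174.4] [270.1 217.1]
0.127 0 scene [220.1 170.6] [258.5 192.3]
0.127 -0.2 top [224.3 174.4] [266.1 217. ]
0.127 -0.2 scene [218.  171.3] [255.4 189.9]
0.117 0 top [227.5 174.9] [270.  217.2]
0.117 0 scene [220.3 173. ] [258.5 194.8]
0.117 -0.2 top [224.6 174.9] [266.  217.1]
0.117 -0.2 scene [218.3 173.7] [255.5 192.4]
```

```bash
python3 - <<'E'
import cv2
a=cv2.imread('pics/t9.png');b=cv2.imread('pics/s9.png')
A=cv2.cvtColor(a,40);B=cv2.cvtColor(b,40)
print('top S row196',A[196,220:282,1].tolist());print('V',A[196,220:282,2].tolist())
for y in (181,186): print('scene S',y,B[y,212:268,1].tolist());print('V',B[y,212:268,2].tolist())
for x in(239,247): print('scene col S',x,B[158:212,x,1].tolist());print('V',B[158:212,x,2].tolist())
E
```

```text
top S row196 [31, 28, 29, 28, 22, 61, 153, 179, 34, 37, 44, 37, 37, 41, 34, 40, 31, 32, 30, 31, 43, 42, 34, 40, 42, 42, 40, 40, 42, 39, 44, 39, 46, 37, 42, 43, 40, 45, 38, 39, 40, 38, 43, 37, 41, 43, 40, 29, 29, 86, 175, 187, 149, 169, 166, 166, 174, 194, 166, 155, 172, 172]
V [173, 174, 176, 173, 175, 150, 110, 100, 208, 192, 167, 146, 150, 170, 174, 166, 174, 190, 196, 197, 189, 159, 207, 200, 200, 205, 203, 204, 219, 144, 117, 125, 123, 124, 122, 118, 116, 96, 94, 98, 102, 94, 100, 83, 87, 89, 77, 134, 139, 104, 83, 82, 87, 83, 86, 83, 85, 84, 86, 87, 86, 80]
scene S 181 [125, 133, 133, 126, 90, 21, 24, 21, 21, 21, 22, 27, 37, 38, 33, 23, 19, 33, 27, 25, 24, 21, 21, 20, 15, 18, 17, 14, 12, 11, 9, 10, 14, 15, 17, 20, 35, 46, 44, 44, 47, 45, 43, 44, 44, 48, 68, 101, 82, 68, 62, 56, 56, 58, 57, 54]
V [157, 180, 182, 182, 193, 206, 235, 239, 240, 240, 242, 238, 227, 229, 232, 238, 236, 229, 242, 245, 247, 248, 248, 248, 249, 251, 251, 252, 252, 253, 252, 252, 252, 252, 252, 249, 233, 171, 151, 151, 141, 143, 142, 150, 162, 158, 139, 129, 152, 162, 157, 159, 156, 133, 117, 118]
scene S
[... 862 characters left out ...]
252, 252, 253, 252, 253, 252, 252, 252, 252, 252, 252, 251, 249, 224, 147, 135, 136, 138, 161, 153, 136, 132, 132, 133, 123, 88, 110, 114, 111, 112, 115, 95, 89, 87, 88, 89, 89, 99, 99]
scene col S 247 [79, 54, 57, 76, 77, 66, 76, 84, 53, 49, 51, 43, 34, 19, 18, 17, 18, 19, 19, 20, 19, 19, 19, 20, 31, 44, 45, 44, 43, 42, 44, 43, 43, 46, 44, 43, 44, 45, 58, 107, 125, 124, 130, 131, 129, 125, 130, 126, 130, 125, 125, 117, 116, 120]
V [149, 146, 147, 148, 145, 140, 137, 139, 158, 161, 169, 207, 230, 251, 251, 251, 251, 250, 250, 250, 250, 250, 250, 249, 239, 211, 148, 138, 141, 146, 162, 165, 141, 134, 134, 132, 133, 126, 92, 93, 104, 111, 110, 109, 113, 114, 112, 109, 114, 102, 92, 87, 86, 87]
```

The rim centre is now at about y = 0.036, with a small forward tilt left. I'll go back over the middle, slightly to the heel side, and press with small steps.

Emit:
servo_tool --pt "0 -0.8 0" --pt "0 -0.8 0" --pt "0 -0.8 0" --pt "0 -0.8 0" --pt "0 -0.8 0" --pt "-0.05 -0.6 0" --pt "0 0 0.6" --pt "0 0 0.6" --pt "0 0 0.6" --pt "0 0 0.5" --pt "0 0 0.4" --pt "0 0 0" --yaw '[0,0,0,0,0,0,0,0,0,0,0,0]' --hand '[1,1,1,1,1,1,1,1,1,1,1,1]'

```text
time_s: 17.8
tcp_pos: [0.4726, 0.0202, 0.1705]
ee_rot: [0.009, -3.137, 0.003]
ft_force: [-0.1, 0.1, -0.1]
grip_width: -0.0004
grasp_force: 0.0
```

Emit:
servo_tool --pt "0 0 0.05" --pt "0 0 0.05" --pt "0 0 0.05" --pt "0 0 0" --yaw '[0,0,0,0]' --hand '[1,1,1,1]'

```text
time_s: 18.2
tcp_pos: [0.4747, 0.0222, 0.1664]
ee_rot: [-0.013, 3.141, 0.0]
ft_force: [0.7, 0.2, 0.6]
grip_width: 0.0001
grasp_force: 0.0
```

Emit:
servo_tool --pt "0 0.15 0" --pt "0 0 0.05" --pt "0 0 0.05" --pt "0 0 0" --yaw '[0,0,0,0]' --hand '[1,1,1,1]'

```text
time_s: 18.6
tcp_pos: [0.4743, 0.0283, 0.1618]
ee_rot: [0.013, -3.141, 0.0]
ft_force: [0.2, 0.1, -0.5]
grip_width: 0.0001
grasp_force: 0.0
```

Emit:
servo_tool --pt "0 0 0.05" --pt "0 0 0" --yaw '[0,0]' --hand '[1,1]'

```text
time_s: 18.8
tcp_pos: [0.4743, 0.0282, 0.1598]
ee_rot: [0.013, -3.141, 0.0]
ft_force: [0.6, -0.2, -0.1]
grip_width: 0.0003
grasp_force: 0.0
```

Emit:
servo_tool --pt "0 0 0.05" --pt "0 0 0" --yaw '[0,0]' --hand '[1,1]'

```text
time_s: 19.0
tcp_pos: [0.4743, 0.0282, 0.1579]
ee_rot: [0.013, -3.141, -0.0]
ft_force: [0.1, 0.1, 0.7]
grip_width: -0.0001
grasp_force: 0.0
```

Emit:
servo_tool --pt "0 0 0.05" --pt "0 0 0" --yaw '[0,0]' --hand '[1,1]'

```text
time_s: 19.2
tcp_pos: [0.4743, 0.0283, 0.1559]
ee_rot: [0.013, -3.141, -0.0]
ft_force: [-0.8, -0.2, 1.1]
grip_width: -0.0003
grasp_force: 0.0
```

Emit:
servo_tool --pt "0 0 0.05" --pt "0 0 0" --yaw '[0,0]' --hand '[1,1]'

```text
time_s: 19.4
tcp_pos: [0.4744, 0.0283, 0.1539]
ee_rot: [0.013, -3.141, -0.0]
ft_force: [0.0, 0.3, 0.5]
grip_width: -0.0001
grasp_force: 0.0
```

Emit:
servo_tool --pt "0 0 0.05" --pt "0 0 0" --yaw '[0,0]' --hand '[1,1]'

```text
time_s: 19.6
tcp_pos: [0.4744, 0.0283, 0.1519]
ee_rot: [0.013, -3.141, -0.0]
ft_force: [-0.4, -0.5, 0.9]
grip_width: 0.0002
grasp_force: 0.0
```

Emit:
servo_tool --pt "0 0 0.05" --pt "0 0 0" --yaw '[0,0]' --hand '[1,1]'

```text
time_s: 19.8
tcp_pos: [0.4744, 0.0284, 0.1499]
ee_rot: [0.013, -3.141, -0.0]
ft_force: [-0.2, -0.5, -0.2]
grip_width: 0.0001
grasp_force: 0.0
```

Emit:
servo_tool --pt "0 0 0.05" --pt "0 0 0" --yaw '[0,0]' --hand '[1,1]'

```text
time_s: 20.0
tcp_pos: [0.4743, 0.0283, 0.1478]
ee_rot: [0.013, -3.141, -0.0]
ft_force: [-0.4, 0.4, -0.5]
grip_width: 0.0001
grasp_force: 0.0
```

```bash
python3 - <<'E'
from h import *
go()
b=r.get_image('scene');cv2.imwrite('pics/s10.png',b);B=cv2.cvtColor(b,40);p=cv2.imread('pics/s9.png')
P=cv2.cvtColor(p,40)
for y in(178,181,186,190): print(y,[int(v) for v in B[y,208:268,2]])
for y in(178,190): print('old',y,[int(v) for v in P[y,208:268,2]])
print(proj('scene',[(.4743,.0283,.123),(.4743,.0283,.148),(.473,.035,.129)]))
d=cv2.absdiff(b,p).max(2);
print('rows diff>40 near bowl',[(y,np.where(d[y,205:270]>40)[0].tolist()[:1],np.where(d[y,205:270]>40)[0].tolist()[-1:]) for y in range(160,202,3)])
E
```

```text
t 20.0 tcp [0.4743 0.0283 0.1478] F [-0.4  0.4 -0.5] w 0.0001
axes [[-1.0, -0.008, -0.0], [-0.008, 1.0, 0.0], [0.0, 0.0, -1.0]]
178 [191, 191, 192, 193, 194, 211, 230, 237, 239, 239, 239, 239, 239, 240, 234, 215, 176, 170, 181, 189, 164, 190, 197, 198, 184, 137, 111, 106, 82, 64, 61, 55, 55, 58, 56, 50, 53, 50, 55, 56, 56, 53, 48, 54, 67, 103, 136, 148, 152, 165, 155, 144, 150, 159, 160, 158, 153, 130, 117, 115]
181 [187, 186, 184, 175, 157, 179, 181, 184, 191, 207, 234, 239, 239, 228, 173, 143, 144, 152, 159, 170, 176, 179, 187, 193, 201, 211, 228, 241, 227, 159, 83, 78, 60, 60, 58, 55, 51, 52, 49, 51, 59, 95, 180, 223, 155, 142, 145, 140, 138, 147, 153, 138, 148, 159, 157, 155, 153, 132, 116, 114]
186 [183, 182, 179, 167, 176, 174, 166, 161, 160, 152, 131, 149, 152, 173, 204, 179, 140, 131, 129, 127, 140, 156, 179, 199, 188, 196, 219, 237, 241, 223, 146, 139, 121, 144, 104, 65, 54, 56, 87, 128, 144, 144, 143, 143, 137, 135, 134, 138, 151, 163, 143, 114, 109, 108, 109, 110, 110, 108, 108, 103]
190 [174, 178, 178, 170, 160, 143, 120, 136, 140, 141, 139, 136, 136, 141, 178, 227, 223, 
[... 507 characters left out ...]
134, 119, 115]
old 190 [173, 176, 179, 171, 161, 145, 129, 154, 164, 162, 156, 141, 138, 138, 141, 170, 218, 219, 198, 177, 157, 141, 133, 132, 133, 134, 133, 135, 134, 133, 137, 138, 146, 153, 163, 166, 166, 160, 152, 141, 135, 135, 132, 133, 130, 116, 85, 103, 118, 120, 121, 122, 120, 120, 118, 118, 116, 113, 115, 115]
[[241.83254802 195.84529396]
 [241.54277595 189.94334354]
 [239.98086548 193.9748223 ]]
rows diff>40 near bowl [(160, [24], [46]), (163, [20], [46]), (166, [20], [47]), (169, [22], [48]), (172, [24], [53]), (175, [25], [50]), (178, [19], [47]), (181, [17], [46]), (184, [17], [53]), (187, [20], [52]), (190, [17], [51]), (193, [19], [49]), (196, [24], [64]), (199, [22], [64])]
```

Emit:
servo_tool --pt "0 0 0.05" --pt "0 0 0" --yaw '[0,0]' --hand '[1,1]'

```text
time_s: 20.25
tcp_pos: [0.4744, 0.0283, 0.1459]
ee_rot: [0.013, -3.141, -0.0]
ft_force: [-0.2, -0.0, 0.0]
grip_width: 0.0
grasp_force: 0.0
```

Emit:
servo_tool --pt "0 0 0.05" --pt "0 0 0" --yaw '[0,0]' --hand '[1,1]'

```text
time_s: 20.45
tcp_pos: [0.4743, 0.0283, 0.1439]
ee_rot: [0.013, -3.141, -0.0]
ft_force: [-0.3, 0.3, 0.5]
grip_width: -0.0003
grasp_force: 0.0
```

```bash
python3 - <<'E'
from h import *
go()
b=r.get_image('scene');B=cv2.cvtColor(b,40)
for x in(225,230,236,242,248,252,256): print(x,'V168..205',[int(v) for v in B[168:206,x,2]])
t=np.linspace(0,2*np.pi,361)
for z in(.117,.127,.14):
  for tx in(0,-.25):
   Rm=R.from_rotvec([tx,0,0])
   for nm,rad,h in(('rim',.064,.056),('fl',.0615,.033)):
    p=proj('scene',Rm.apply(np.c_[rad*np.cos(t),rad*np.sin(t),0*t+h-.033])+[.473,.035,z+.033])
    print(z,tx,nm,'x',p[:,0].min().round(1),p[:,0].max().round(1),'rows@cols',[(x,*np.round([q for q in (p[np.abs(p[:,0]-x)<.35,1].min(initial=999),p[np.abs(p[:,0]-x)<.35,1].max(initial=0))],1)) for x in(225,230,242,252,256)])
E
```

```text
t 20.45 tcp [0.4743 0.0283 0.1439] F [-0.3  0.3  0.5] w -0.0003
axes [[-1.0, -0.008, -0.0], [-0.008, 1.0, 0.0], [0.0, 0.0, -1.0]]
225 V168..205 [189, 202, 195, 191, 165, 175, 199, 186, 198, 179, 170, 163, 159, 152, 146, 139, 140, 131, 131, 142, 172, 223, 208, 221, 229, 231, 176, 141, 131, 176, 148, 137, 139, 143, 144, 127, 92, 89]
230 V168..205 [61, 58, 60, 60, 61, 69, 94, 129, 176, 194, 194, 194, 191, 188, 187, 181, 205, 170, 178, 162, 145, 134, 142, 192, 177, 173, 220, 231, 205, 149, 145, 159, 150, 139, 136, 142, 141, 128]
236 V168..205 [53, 52, 55, 60, 58, 56, 59, 61, 61, 62, 61, 83, 153, 211, 211, 230, 243, 244, 241, 247, 245, 229, 223, 193, 140, 141, 149, 178, 213, 156, 111, 135, 114, 109, 108, 90, 85, 85]
242 V168..205 [59, 58, 56, 56, 57, 58, 58, 59, 56, 57, 56, 55, 59, 59, 61, 60, 77, 98, 105, 105, 104, 113, 113, 118, 135, 135, 129, 132, 147, 143, 89, 90, 107, 109, 110, 105, 110, 97]
248 V168..205 [51, 51, 51, 53, 72, 89, 90, 106, 132, 132, 85, 55, 51, 51, 60, 92, 128, 144, 144, 143, 152, 165, 170, 167, 133, 130, 146, 165, 136, 95, 102, 104, 109, 108, 108, 113, 111, 108]
252 
[... 2848 characters left out ...]
.float64(175.2), np.float64(193.3)), (242, np.float64(173.4), np.float64(194.1)), (252, np.float64(175.7), np.float64(191.2)), (256, np.float64(178.5), np.float64(188.1))]
0.14 -0.25 rim x 219.1 256.6 rows@cols [(225, np.float64(174.6), np.float64(186.5)), (230, np.float64(172.1), np.float64(186.8)), (242, np.float64(169.0), np.float64(184.7)), (252, np.float64(169.3), np.float64(180.1)), (256, np.float64(171.4), np.float64(176.2))]
0.14 -0.25 fl x 221.7 257.3 rows@cols [(225, np.float64(182.1), np.float64(191.7)), (230, np.float64(179.0), np.float64(192.6)), (242, np.float64(175.3), np.float64(191.2)), (252, np.float64(175.3), np.float64(186.8)), (256, np.float64(176.9), np.float64(183.6))]
```

```bash
python3 - <<'E'
from h import *
p=cv2.imread('pics/p3.png')[:, :400];b=cv2.resize(p,(140,140),interpolation=cv2.INTER_AREA)
q=proj('scene',[(.4718,-.083,.2787+d) for d in(.048,.02,0,-.012,-.025,-.038)]);print(q.round(1))
for x in range(266,275,2): print(x,[(90+i,b[i,x-195].tolist()) for i in range(58,94,2)])
s=cv2.imread('pics/s9.png')
q=proj('scene',[(.47,.2118,.2799+d) for d in(.048,.02,0,-.012,-.025,-.038)]);print(q.round(1))
c=int(q[2,0])
for x in (c-2,c,c+2): print(x,[(i,int(s[i].max(1)[x])) for i in range(int(q[0,1]),int(q[-1,1])+8)])
E
```

```text
[[268.8 153.4]
 [268.7 161.6]
 [268.7 167.3]
 [268.7 170.7]
 [268.6 174.3]
 [268.6 177.8]]
266 [(148, [37, 43, 49]), (150, [38, 41, 48]), (152, [40, 43, 50]), (154, [41, 45, 50]), (156, [46, 49, 55]), (158, [69, 75, 78]), (160, [74, 80, 84]), (162, [72, 79, 83]), (164, [79, 85, 91]), (166, [91, 101, 110]), (168, [92, 103, 116]), (170, [95, 105, 118]), (172, [92, 103, 116]), (174, [92, 103, 116]), (176, [126, 141, 154]), (178, [160, 178, 189]), (180, [146, 163, 174]), (182, [145, 162, 174])]
268 [(148, [37, 42, 47]), (150, [39, 43, 49]), (152, [38, 43, 50]), (154, [40, 44, 49]), (156, [41, 46, 52]), (158, [63, 69, 73]), (160, [68, 73, 79]), (162, [69, 75, 79]), (164, [68, 75, 78]), (166, [70, 75, 79]), (168, [90, 100, 110]), (170, [94, 106, 118]), (172, [94, 105, 118]), (174, [93, 105, 117]), (176, [107, 120, 132]), (178, [150, 167, 178]), (180, [148, 166, 176]), (182, [148, 165, 175])]
270 [(148, [40, 43, 49]), (150, [40, 43, 49]), (152, [38, 42, 47]), (154, [40, 44, 50]), (156, [41, 45, 50]), (158, [55, 59, 63]), (160, [73, 79, 82]), (162, [74, 79, 83]), (164, [73, 77, 82]), (166, [
[... 1520 characters left out ...]
60), (131, 61), (132, 61), (133, 76), (134, 109), (135, 121), (136, 129), (137, 138), (138, 146), (139, 152), (140, 145), (141, 131), (142, 123), (143, 137), (144, 134), (145, 130), (146, 134), (147, 152), (148, 158), (149, 163), (150, 155), (151, 145), (152, 115), (153, 109), (154, 140), (155, 152), (156, 156), (157, 157), (158, 146)]
198 [(128, 51), (129, 52), (130, 55), (131, 55), (132, 52), (133, 55), (134, 54), (135, 61), (136, 62), (137, 66), (138, 64), (139, 69), (140, 73), (141, 78), (142, 103), (143, 147), (144, 156), (145, 157), (146, 149), (147, 131), (148, 114), (149, 108), (150, 108), (151, 110), (152, 119), (153, 139), (154, 149), (155, 153), (156, 170), (157, 207), (158, 184)]
```

The finger's dark pixels end at the TCP's row in every view, so the real tips lie near the reported TCP and not 25 mm ahead of it. That explains why the pushes landed high and why I've felt no floor yet. The rim and flange edges match a square dripper with its underside at about 0.127 and its shoulder about 10 mm above the deck. I'll centre and press on.

Emit:
servo_tool --pt "0.02 0.15 0" --pt "0 0 0.05" --pt "0 0 0" --yaw '[0,0,0]' --hand '[1,1,1]'

```text
time_s: 20.8
tcp_pos: [0.4735, 0.0347, 0.1419]
ee_rot: [0.014, -3.141, -0.0]
ft_force: [-0.1, 1.6, 0.1]
grip_width: -0.0003
grasp_force: 0.0
```

Emit:
servo_tool --pt "0 0 0.05" --pt "0 0 0" --yaw '[0,0]' --hand '[1,1]'

```text
time_s: 21.0
tcp_pos: [0.4735, 0.0341, 0.1398]
ee_rot: [0.013, -3.141, 0.0]
ft_force: [-0.5, 0.9, 0.5]
grip_width: -0.0001
grasp_force: 0.0
```

Emit:
servo_tool --pt "0 0 0.05" --pt "0 0 0" --yaw '[0,0]' --hand '[1,1]'

```text
time_s: 21.2
tcp_pos: [0.4735, 0.0342, 0.1379]
ee_rot: [0.013, -3.141, 0.0]
ft_force: [0.7, 0.7, 0.5]
grip_width: -0.0002
grasp_force: 0.0
```

Emit:
servo_tool --pt "0 0 0.05" --pt "0 0 0" --yaw '[0,0]' --hand '[1,1]'

```text
time_s: 21.4
tcp_pos: [0.4737, 0.0342, 0.136]
ee_rot: [-0.013, 3.141, 0.0]
ft_force: [0.8, 0.8, 0.2]
grip_width: -0.0001
grasp_force: 0.1
```

Emit:
servo_tool --pt "0 0 0.05" --pt "0 0 0" --yaw '[0,0]' --hand '[1,1]'

```text
time_s: 21.6
tcp_pos: [0.4738, 0.0342, 0.1343]
ee_rot: [-0.013, 3.141, 0.0]
ft_force: [0.5, 0.0, 3.4]
grip_width: -0.0002
grasp_force: 1.5
```

Emit:
servo_tool --pt "0 0 0.05" --pt "0 0 0" --yaw '[0,0]' --hand '[1,1]'

```text
time_s: 21.8
tcp_pos: [0.4737, 0.0343, 0.1323]
ee_rot: [-0.013, 3.141, 0.0]
ft_force: [-0.8, -0.3, 3.5]
grip_width: 0.0003
grasp_force: 1.9
```

Emit:
servo_tool --pt "0 0 0.04" --pt "0 0 0" --yaw '[0,0]' --hand '[1,1]'

```text
time_s: 22.0
tcp_pos: [0.4738, 0.0343, 0.1307]
ee_rot: [-0.013, 3.141, 0.0]
ft_force: [-0.2, 0.2, 3.5]
grip_width: -0.0
grasp_force: 2.1
```

Emit:
servo_tool --pt "0 0 0.04" --pt "0 0 0" --yaw '[0,0]' --hand '[1,1]'

```text
time_s: 22.2
tcp_pos: [0.4738, 0.0342, 0.1291]
ee_rot: [-0.013, 3.141, 0.0]
ft_force: [-1.1, -0.0, 4.4]
grip_width: -0.0001
grasp_force: 2.4
```

Emit:
servo_tool --pt "0 0 0.04" --pt "0 0 0" --yaw '[0,0]' --hand '[1,1]'

```text
time_s: 22.4
tcp_pos: [0.4737, 0.0341, 0.1286]
ee_rot: [-0.013, 3.141, -0.0]
ft_force: [-3.3, -1.5, 18.9]
grip_width: 0.0001
grasp_force: 9.5
```

Emit:
servo_tool --pt "0 0 0" --pt "0 0 0" --yaw '[0,0]' --hand '[1,1]'

```text
time_s: 22.6
tcp_pos: [0.4737, 0.0341, 0.1286]
ee_rot: [-0.012, 3.14, -0.0]
ft_force: [-3.3, 0.3, 18.2]
grip_width: -0.0001
grasp_force: 9.4
```

Emit:
servo_tool --pt "0 0 0.02" --pt "0 0 0" --pt "0 0 0" --yaw '[0,0,0]' --hand '[1,1,1]'

```text
time_s: 22.9
tcp_pos: [0.4737, 0.0341, 0.1286]
ee_rot: [-0.012, 3.14, -0.0]
ft_force: [-5.6, -1.0, 27.5]
grip_width: -0.0005
grasp_force: 13.8
```

```bash
cat > m.py <<'E'
from h import *
import sys
def meas(tag):
    go()
    b=r.get_image('scene');cv2.imwrite(f'pics/{tag}.png',b);B=cv2.cvtColor(b,40)
    for x in(222,225,230,236,242,248,252,256): print(x,'V180..205',[int(v) for v in B[180:206,x,2]])
meas(sys.argv[1])
E
python3 m.py s11
```

```text
t 22.9 tcp [0.4737 0.0341 0.1286] F [-5.6 -1.  27.5] w -0.0005
axes [[-1.0, -0.008, 0.002], [-0.008, 1.0, -0.0], [-0.002, -0.0, -1.0]]
222 V180..205 [236, 226, 205, 178, 157, 163, 184, 223, 207, 208, 195, 179, 173, 154, 138, 147, 163, 140, 137, 139, 143, 142, 136, 135, 136, 141]
225 V180..205 [169, 161, 155, 149, 145, 134, 148, 136, 132, 149, 183, 221, 216, 224, 228, 207, 151, 176, 148, 135, 138, 144, 141, 125, 93, 86]
230 V180..205 [122, 163, 178, 183, 171, 194, 193, 180, 176, 161, 150, 136, 150, 212, 182, 188, 223, 233, 193, 162, 151, 137, 136, 141, 142, 127]
236 V180..205 [56, 61, 61, 68, 80, 128, 189, 192, 217, 229, 222, 202, 201, 173, 144, 128, 138, 165, 150, 141, 111, 110, 106, 88, 83, 84]
242 V180..205 [52, 51, 51, 52, 54, 55, 56, 54, 58, 58, 61, 63, 63, 78, 132, 128, 129, 138, 163, 136, 113, 110, 110, 105, 109, 97]
248 V180..205 [107, 66, 51, 51, 66, 120, 178, 152, 147, 150, 159, 169, 167, 161, 132, 131, 148, 161, 123, 107, 110, 110, 108, 113, 110, 109]
252 V180..205 [53, 70, 105, 135, 142, 140, 142, 142, 136, 135, 136, 145, 137, 132, 151, 164, 143, 114, 109, 105, 106, 107, 110, 108, 111, 112]
256 V180..205 [149, 141, 138, 136, 138, 137, 140, 148, 160, 159, 151, 165, 156, 134, 118, 113, 114, 113, 109, 110, 106, 104, 105, 108, 110, 110]
```

The flange's lower edge has reached the predicted home rows (columns 242, 252, 256) and 27 N moves it no further. I'll check flatness by touching the floor on the +y, −y and ±x sides.

Emit:
servo_tool --pt "0 0 -0.2" --pt "0 0.2 0" --pt "0 0.2 0" --pt "0 0 0.12" --pt "0 0 0.03" --pt "0 0 0" --yaw '[0,0,0,0,0,0]' --hand '[1,1,1,1,1,1]'

```text
time_s: 23.55
tcp_pos: [0.4736, 0.0521, 0.1287]
ee_rot: [-0.016, 3.141, 0.003]
ft_force: [-1.8, 4.2, 11.2]
grip_width: -0.0001
grasp_force: 5.5
```

Emit:
servo_tool --pt "0 0 0.03" --pt "0 0 0" --yaw '[0,0]' --hand '[1,1]'

```text
time_s: 23.75
tcp_pos: [0.4736, 0.0521, 0.1286]
ee_rot: [-0.016, 3.14, 0.003]
ft_force: [-5.0, 3.3, 24.4]
grip_width: 0.0001
grasp_force: 12.2
```

Emit:
servo_tool --pt "0 0 -0.2" --pt "0.2 -0.25 0" --pt "0.2 -0.2 0" --pt "0 0 0.12" --pt "0 0 0.04" --pt "0 0 0.03" --pt "0 0 0" --yaw '[0,0,0,0,0,0,0]' --hand '[1,1,1,1,1,1,1]'

```text
time_s: 24.45
tcp_pos: [0.4561, 0.0307, 0.1286]
ee_rot: [0.011, -3.139, 0.003]
ft_force: [-6.5, -3.1, 23.3]
grip_width: -0.0
grasp_force: 11.6
```

Emit:
servo_tool --pt "0 0 -0.2" --pt "-0.4 0 0" --pt "-0.4 0 0" --pt "0 0 0.12" --pt "0 0 0.04" --pt "0 0 0.03" --pt "0 0 0" --yaw '[0,0,0,0,0,0,0]' --hand '[1,1,1,1,1,1,1]'

```text
time_s: 25.15
tcp_pos: [0.4893, 0.0325, 0.1287]
ee_rot: [-0.013, 3.141, 0.0]
ft_force: [0.7, 0.4, 10.7]
grip_width: 0.0003
grasp_force: 5.2
```

Emit:
servo_tool --pt "0 0 -0.2" --pt "0.2 -0.2 0" --pt "0.2 -0.2 0" --pt "0 0 0.12" --pt "0 0 0.04" --pt "0 0 0.03" --pt "0 0 0" --yaw '[0,0,0,0,0,0,0]' --hand '[1,1,1,1,1,1,1]'

```text
time_s: 25.85
tcp_pos: [0.4732, 0.016, 0.1287]
ee_rot: [0.013, -3.14, 0.001]
ft_force: [-1.9, -1.2, 9.1]
grip_width: 0.0001
grasp_force: 4.3
```

The floor reads 0.1286–0.1287 at all five points, so the dripper is flat and fully home. I'll withdraw and do a last numeric check.

Emit:
servo_tool --pt "0 0 -0.2" --pt "0 0.2 -0.3" --pt "0 0.2 -0.5" --pt "0 0 -0.8" --pt "0 0 -0.8" --pt "0 0 -0.8" --pt "0 0.6 -0.6" --pt "0 0.8 0" --pt "0 0.8 0" --pt "0 0.8 0" --pt "0 0.8 0" --pt "0 0 0" --yaw '[0,0,0,0,0,0,0,0,0,0,0,0]' --hand '[1,1,1,1,1,1,1,1,1,1,1,1]'

```text
time_s: 27.05
tcp_pos: [0.4718, 0.1906, 0.2888]
ee_rot: [-0.027, 3.141, 0.007]
ft_force: [0.6, 1.0, -1.0]
grip_width: -0.0001
grasp_force: 0.0
```

```bash
python3 m.py s12; python3 - <<'E'
from h import *
a=r.get_image('top');A=cv2.cvtColor(a,40);print('top V row196',A[196,222:276,1].tolist())
b=r.get_image('scene');o=cv2.imread('pics/scene0.png')
d=(cv2.absdiff(b,o).max(2)>45).astype('uint8');n,_,st,_=cv2.connectedComponentsWithStats(d);print([s.tolist() for s in st[1:] if s[4]>25])
E
```

```text
t 27.05 tcp [0.4718 0.1906 0.2888] F [ 0.6  1.  -1. ] w -0.0001
axes [[-1.0, -0.017, 0.001], [-0.017, 1.0, 0.005], [-0.001, 0.005, -1.0]]
222 V180..205 [241, 240, 234, 219, 197, 202, 220, 229, 209, 210, 193, 178, 166, 156, 142, 150, 166, 144, 141, 141, 149, 143, 140, 136, 138, 139]
225 V180..205 [210, 202, 197, 193, 185, 175, 191, 176, 168, 172, 189, 223, 211, 224, 229, 208, 154, 176, 149, 139, 141, 147, 143, 128, 96, 91]
230 V180..205 [229, 227, 227, 223, 211, 228, 219, 219, 210, 201, 191, 176, 173, 160, 146, 177, 199, 157, 149, 114, 99, 90, 90, 92, 92, 92]
236 V180..205 [245, 244, 245, 241, 226, 243, 248, 245, 243, 248, 247, 247, 244, 209, 154, 132, 132, 134, 138, 137, 117, 113, 112, 94, 90, 89]
242 V180..205 [249, 241, 248, 247, 245, 244, 246, 248, 251, 248, 246, 239, 203, 240, 199, 138, 132, 140, 166, 141, 117, 115, 112, 111, 114, 101]
248 V180..205 [249, 249, 250, 249, 248, 246, 248, 248, 247, 234, 213, 183, 170, 161, 134, 135, 153, 164, 125, 111, 112, 112, 115, 112, 114, 112]
252 V180..205 [166, 165, 163, 159, 148, 145, 143, 145, 140, 139, 138, 147, 141, 134, 152, 169, 146, 119
[... 312 characters left out ...]
, 35, 39, 41, 39, 36, 39, 34, 42, 35, 38, 33, 35, 44, 43, 48, 36, 46, 37, 24, 88, 178, 153, 174, 164, 164, 179]
[[5, 0, 36, 76, 1238], [128, 0, 82, 84, 3812], [52, 11, 27, 60, 383], [108, 15, 6, 29, 47], [106, 40, 7, 26, 62], [18, 71, 82, 127, 3711], [106, 70, 8, 16, 78], [79, 78, 9, 13, 61], [103, 85, 61, 116, 3385], [193, 84, 17, 8, 48], [187, 93, 24, 16, 149], [185, 108, 33, 35, 568], [199, 146, 49, 20, 572], [173, 157, 13, 7, 52], [211, 169, 87, 47, 1836], [128, 196, 6, 8, 31], [78, 200, 11, 10, 48], [233, 200, 22, 15, 137], [133, 203, 17, 29, 190], [73, 212, 17, 46, 327], [223, 212, 20, 28, 316], [131, 218, 8, 14, 58], [258, 220, 18, 19, 199], [88, 258, 8, 6, 31], [105, 259, 7, 12, 41]]
```

```bash
python3 -c "
from workcell import r
print(r.sign_off())"
```

```text
the job is handed in; nothing more can be done
None
```

I slid the white dripper into the left seat over the tall glass and pressed it home with up to 27.5 N. The inner floor then read the same height at five points, so the shoulder lies flat; the arm is clear and the job is handed in at about 27 s.

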